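Set the rotary specimen stage to the red line and lock it

TASK

Orient the shell for its photograph: with a fingertip against one of the upright metal studs, push the black disc of the rotary stage round until its white index mark lines up with the red line on the lock block, then push the block's red knob in with the fingertip until the bolt sits fully home in the disc's notch. The open glass dish rides along in the middle of the disc: do not touch, tip or lift it, and leave the other things on the bench where they are.

Things in the scene. Friction and masses are not known exactly. Their poses are not given: they have to be found in the camera images.
- stage_base: round grey base of the rotary stage, 224 mm across, top 20 mm above the bench, fixed to the bench; round its top runs a white ring of black scale lines. Origin: on the vertical turning axis of the disc, at bench height.
- stage_disc (a joint): angle of the black disc about the vertical axis, rad, growing counter-clockwise seen from above; it is the direction of the index mark measured from stage_base's x axis. The disc can turn endlessly either way and stays where it is left (about 0.06 N m of bearing friction, so about 1 N at a stud). Disc: 150 mm across, underside 24 mm and flat top 44 mm above the bench.
- index_mark (a point): the white radial index mark on the disc's top, 4.4 mm wide, which runs from 36 mm off the axis out to a notch in the disc's rim, 12 mm wide and 15 mm at its mouth. The point lies on the line of the mark, 76 mm from the axis, at the height of the disc's top (44 mm).
- stud_a (a point): top centre of one of the disc's four alike upright aluminium finger studs: 14 mm thick, 24 mm tall, standing on the disc's top 58 mm from the axis, so that their tops are 68 mm above the bench. This one stands 45 degrees counter-clockwise of the index mark.
- stud_b (a point): the stud 135 degrees counter-clockwise of the index mark, top centre
- stud_c (a point): the stud 225 degrees counter-clockwise of the index mark, top centre
- stud_d (a point): the stud 315 degrees counter-clockwise of the index mark, top centre
- lock_block: aluminium block clamped fast on the edge of the base (27 mm radially by 34 mm wide, 89 to 116 mm from the axis, top 52 mm above the bench), with a tongue at the disc's level reaching in to 77 mm from the axis. Its origin lies on the stage's turning axis at bench height; its x axis points level from there out along the red line and the bolt.
- set_line (a point): the red line on the block's tongue and top, to which the index mark is to be set. The point lies on that line, 76 mm from the axis, 44 mm above the bench: it coincides with index_mark when the disc is set right.
- lock_bolt (a joint): travel of the steel bolt in the block towards the axis, m: 0 drawn out (as found), 0.014 fully home in the notch. It stays where it is left (2.5 N of friction). The bolt's nose is 10 mm wide and rounded: it goes freely into the notch when the index is within about 2 mm of the line at the rim; from up to about 4 mm off, a push of 10 to 15 N still slides it in and draws the disc straight; otherwise it stops against the rim after about 3 mm of travel.
- knob_face (a point): centre of the outer flat face of the red knob on the bolt's outer end, 142 mm from the axis when drawn out and 36 mm above the bench; the knob is 30 mm across and 10 mm thick, and moves in with the bolt. It overhangs the bench beyond the edge of the base.
- dish: open glass dish, 56 mm across and 14 mm tall, loose, with a small shell in it, standing in a ring 3 mm high and 65 mm across on the middle of the disc; origin at the centre of its underside
- vial: upright vial with white cap, 30 mm across and 84 mm tall, loose; origin at the centre of its underside
- jar: upright jar with white cap, 50 mm across and 77 mm tall, loose; origin at the centre of its underside
- closed_dish: closed glass dish, 94 mm across and 20 mm tall, loose; origin at the centre of its underside
- forceps: long forceps lying on the bench, 14 by 200 by 9 mm, long along its y, loose; origin at the centre of its underside
- lime_cap: lime yellow jar cap, 55 mm across and 12 mm tall, loose; origin at the centre of its underside
- marker: white marker pen with a black cap lying on the bench, 13 by 135 by 14 mm, long along its y, loose; origin at the centre of its underside
Not all that is in view belongs to the job. There is more than one size of the dish; the one meant has the size given above.

How it is judged:
On the way:
1. the index mark stands at the red line (within 6 mm at the rim) before the bolt goes in (horizontal distance between index_mark and set_line below 0.006 m and value of joint lock_bolt below 0.006 m), for 0.2 s.
At the end, for the whole second after the job is handed in: The index mark stands within 2.5 mm of the red line at the rim, the bolt is at least 12 mm in (of 14), the disc is at rest, and the dish stands level in its ring in the middle of the disc (within 6 mm, not raised) (horizontal distance between index_mark and set_line below 0.0025 m and value of joint lock_bolt above 0.012 m and horizontal distance between dish and stage_base below 0.006 m and height (world z) of dish below 0.047 m and angle between dish's own z axis and vertical below 0.05 rad and velocity of joint stage_disc between -0.05 and 0.05 rad/s and linear speed of dish below 0.02 m/s); the robot touches nothing.
It fails at once if the glass dish is touched by the robot (contact force between any of the fingers, the arm and dish above 0.5 N).
It fails at once if the glass dish is lifted more than 6 mm, tipped, or leaves its ring (height (world z) of dish above 0.05 m or angle between dish's own z axis and vertical above 0.15 rad or horizontal distance between dish and stage_base above 0.008 m).
It fails at once if another thing on the bench (vial, jar, closed dish, forceps, lime cap, marker pen) is moved more than 15 mm (distance of any of vial, jar, closed_dish, forceps, lime_cap, marker from where it was at the start of the episode above 0.015 m).
It also fails if it takes over 56 s, if anything falls off the work surface, if the arm or the gripper's body presses on something with over 40 N, if the wrist force passes 120 N, or if a joint passes its speed limit or range.

ROBOT

A 6-joint arm with a two-finger parallel gripper is mounted at the origin on a cart in front of the work surface, level with it; the furniture and walls round the work are solid. World frame = base frame: x ahead of the robot, y to its left, z up, the work surface at z = 0. Lengths are in m, angles in rad, forces in N, time in s.
With the tool pointing down it reaches from about 0.325 to 1 m from the base axis. Payload 5.1 kg.
Tool frame: the origin (TCP) lies midway between the tips of the shut fingers; the grasp point (between the pads) lies 19 mm behind it (pinch_z is the distance from the TCP to the grasp point, in m); z points along the fingers, y is the line along which they close (so a half turn about z gives the same grasp; the last joint's range is limited). The gripper opens to 85 mm and grips with 20 to 120 N. Pads are 22 mm wide; open, the fingers measure 114 mm over their backs; the gripper's body (76 mm by 85 mm) begins 54 mm behind the grasp point. The pads swing forward as they close: fully open they stand 13 mm farther back than shut.
Start: joints at [-1.407, 0.124, 1.65, -0, 1.367, -0.083], TCP at [0.159, -0.63, 0.231] pointing down, gripper open.
Joint ranges: [-2.61, 2.61], [-1.02, 2.33], [0.03, 2.71], [-1.35, 4.49], [0.32, 2.68], [-2.91, 2.91]. Speed limits (rad/s): [2.57, 2.57, 3.14, 3.14, 3.14, 3.14].

INTERFACE

Orientations are given as a unit quaternion [x, y, z, w].
In Python, from workcell import * gives the robot as it stands.
- The arm moves only by the tool drive_tool, never from a script. Its argument "rows" is a list that holds one entry, the list of rows, each a list of 6 numbers: the shift along the tool's x, y, z in cm, then the turn, a rotation vector about the tool's x, y, z in rad. In form: [[[x, y, z, wx, wy, wz], ...]]. A call has 1 to 12 rows; each row shifts and turns the commanded pose from where the row before left it, along the tool's axes as they then stand; what a row does not reach is not made up. A row lasts 1/12 s, in which the tool goes at most 41.7 mm and 7.16 degrees, less where a joint would pass 70% of its speed; a pose out of reach is approached as far as the arm can. A call is refused whole if a number of a shift passes 4.17 or a number of a turn 0.125, either way. A call with a gripper value outside its range is refused whole. "gripper" is the opening, from 0 (shut) to 1 (fully open), set as the call begins (left out, the last holds). The fingers move at their own pace and stop on an object; "squeeze" is the grip in N (left out, the last holds). Time passes only in rows, so rows that do not move let the fingers close. It gives the time, the measured TCP pose, the force, the opening and the grip force at its end, in the units of the state.
- observe(): the state, without advancing time (a new reading comes with each control period).
- snapshot(name): name is "scene" or "side" or "wrist"; returns a dict with "img" (480x640x3 uint8, blue, green, red), "range_z" (480x640 float32, m along the optical axis (not along the pixel's ray), 0 where there is no reading), "fovy" (degrees; the focal length in pixels is half the picture's height over the tangent of half this angle, whatever the lens; pixels are square), "cx", "cy" (the principal point, pixels), "dist_coeffs" ([k1, k2, p1, p2, k3] as OpenCV has them; the pictures are not rectified), "xyz" and "attitude" of the camera in the world. Camera axes: x right, y up, looking along -z (the intrinsics and any distortion apply to the point x, -y, -z); pixel columns grow to the right and rows downward; lengths in m; the calibration is good to about 2 mm. A picture is of the moment at which its call begins.
- sign_off(): hands the job in; it is judged then, once.
Trained networks look in the newest picture that a camera, given by its name, has taken for a name from the list of things; names that differ only in an ending like _2 or _b are one class to them, and where a whole thing is asked for, a point or a joint stands for the part that bears it (a point fixed in the world has none). Each returns a list of dicts, best first, with "conf" (0 to 1); they miss things now and then, are a little off and sometimes report something else, mostly with a low value. They report only what shows in the picture. A call takes as long as a camera call. They do not tell look-alikes from the thing itself.
- spot_in(label, camera): "bbox" ([left, top, right, bottom] in pixels, round what is visible of it).
- trace(label, camera): "region" (480x640 bool, what is visible of it) and "bbox" ([left, top, right, bottom] in pixels, round what is visible of it).
- pinpoint(label, camera): "centre" ([column, row] in pixels: a listed point, or the origin of a listed thing).
The state is a dict: "t": time; "q": joint angles; "joint_velocities": joint speeds; "tau": joint torques, N m; "position": TCP position; "orientation": TCP orientation; "ft_force": force on the tool from outside, world axes, zero at the start; "moment": the same for the moment, N m; "grip_width": finger opening in m; "grasp_force": force on a finger pad.
Only numpy, scipy, OpenCV 4.12 (cv2) and the standard library are available. Lean on these libraries where they do the work, as an engineer would, in place of code of your own. Each camera call takes 0.05 s, during which the arm holds its last target. There are 200 camera calls.

## Working session

There is one attempt and no reset: what is moved stays moved. The work goes in short steps, Python scripts to look and compute and a tool call to move; the robot and the scene stay as the last step left them, time stands still between calls to the robot, and variables do not carry over. Pictures are saved under pics/ and viewed, at most 10 in all, crops included, and the job is handed in when it is done.

Besides the shell and the picture viewer there is one more tool, called after "Emit:" in YAML: its name, and indented under it one key for each argument. drive_tool: Moves the arm, as the interface text tells. Its arguments: {"type":"object","properties":{"rows":{"type":"array","items":{"type":"array","items":{"type":"array","items":{"type":"number"}}}},"gripper":{"type":"number"},"squeeze":{"type":"number"}},"required":["rows"]}

```bash
mkdir -p pics; cat > h.py <<'E'
from workcell import *
import numpy as np, cv2
from scipy.spatial.transform import Rotation as R
def cam(s):
    f=240/np.tan(np.radians(s["fovy"])/2)
    K=np.array([[f,0,s["cx"]],[0,f,s["cy"]],[0,0,1.]])
    a=np.array(s["attitude"])
    Rm=R.from_quat(a).as_matrix() if a.size==4 else a.reshape(3,3)
    return K,np.array(s["dist_coeffs"],float),Rm,np.array(s["xyz"])
def ray(s,px):
    K,d,Rm,p=cam(s)
    u=cv2.undistortPoints(np.array(px,float).reshape(-1,1,2),K,d).reshape(-1,2)
    return p,np.c_[u[:,0],-u[:,1],-np.ones(len(u))]@Rm.T
def onplane(s,px,z):
    p,v=ray(s,px); return p+v*((z-p[2])/v[:,2])[:,None]
def depthpt(s,px):
    p,v=ray(s,px); px=np.atleast_2d(px).round().astype(int)
    return p+v*s["range_z"][px[:,1],px[:,0]][:,None]
def proj(s,P):
    K,d,Rm,p=cam(s); c=(np.atleast_2d(P)-p)@Rm; c[:,1:]*=-1
    return cv2.projectPoints(c,np.zeros(3),np.zeros(3),K,d)[0].reshape(-1,2)
E
cat > a.py <<'E'
from h import *
print(observe())
Z=dict(index_mark=.044,stud_a=.068,set_line=.044,knob_face=.036,stage_base=0,dish=.047,vial=0,jar=0,closed_dish=0,forceps=0,lime_cap=0,marker=0,lock_block=0)
for c in ("scene","side","wrist"):
    s=snapshot(c); cv2.imwrite(f"pics/{c}0.png",s["img"]); print(c,s["fovy"],s["xyz"],s["attitude"],s["dist_coeffs"])
    for n,z in Z.items():
        for d in pinpoint(n,c)[:5]:
            if d["conf"]<.25: continue
            print(n,round(d["conf"],2),np.round(d["centre"],1),onplane(s,d["centre"],z)[0].round(4)[:2],depthpt(s,np.clip(d["centre"],0,[639,479]))[0].round(3))
E
python3 a.py
```

```text
{'t': 0.0, 'q': array([-1.40658372e+00,  1.24500148e-01,  1.65168805e+00,  1.80590341e-05,
        1.36751050e+00, -8.25694810e-02]), 'joint_velocities': array([ 0.00044099, -0.00082952, -0.00125596,  0.00036059, -0.00024053,
        0.00066527]), 'tau': array([ 7.31665168e-04, -4.23609638e+01, -3.65450799e+01, -2.32389660e-06,
        7.03035228e-03,  1.58697281e-05]), 'position': array([ 0.15867927, -0.62969494,  0.23004793]), 'orientation': array([ 9.92396655e-01,  1.23076282e-01, -3.41398333e-05, -1.05250715e-03]), 'ft_force': array([ 0.17857084, -0.44852406,  0.61964218]), 'moment': array([ 0.05469017,  0.02219239, -0.0360013 ]), 'grasp_force': 0.0, 'grip_width': 0.08560689545034526}
scene 54.530197804605734 [-0.39722532  0.56506164  0.81211263] [-0.24526409  0.40480064  0.76701151 -0.4332151 ] [-0.08636517  0.          0.          0.          0.        ]
stud_a 0.9 [307.4 253.3] [0.5469 0.0596] [0.549 0.058 0.066]
stud_a 0.73 [325.9 265.4] [0.4705 0.0456] [0.504 0.026 0.039]
stud_a 0.59 [301.5 275.5] [0.4666 0.1229] [0.487 0.112 0.05 ]
stud_a 0.57 [283.3 265. ] [0.5336 0.1422] 
[... 1453 characters left out ...]
 0.051]
dish 0.74 [277. 294.] [ 0.4886 -0.2061] [ 0.479 -0.137  0.004]
vial 0.61 [244.  315.1] [ 0.4137 -0.2287] [ 0.415 -0.236  0.005]
vial 0.5 [296.7 253.3] [0.506  0.0923] [0.513 0.017 0.039]
jar 0.62 [392.4 270.3] [0.7735 0.0151] [ 0.769 -0.027  0.023]
closed_dish 0.76 [271.7 210.5] [0.3917 0.3992] [0.396 0.368 0.013]
forceps 0.66 [231.1 361.8] [ 0.4186 -0.3966] [ 0.418 -0.396 -0.001]
lime_cap 0.67 [304.3 322. ] [ 0.5555 -0.2455] [ 0.557 -0.259  0.01 ]
marker 0.65 [299.8 204.6] [0.4818 0.4612] [ 0.481  0.475 -0.006]
wrist 59.694559751782926 [ 0.23958026 -0.61021365  0.37351182] [-0.12920324  0.10060793 -0.60606933  0.778373  ] [-0.09301025  0.          0.          0.          0.        ]
```

```bash
python3 - <<'E'
import cv2,numpy as np
a=cv2.imread("pics/scene0.png")[200:320,220:380]; b=cv2.imread("pics/side0.png")[180:330,220:420]
cv2.imwrite("pics/c0.png",np.vstack([cv2.resize(a,(400,300),interpolation=2),cv2.resize(b,(400,300),interpolation=2)]))
a=cv2.resize(a,(800,600),interpolation=cv2.INTER_CUBIC);cv2.imwrite("pics/c1.png",a)
E
```

```text
(no output)
```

View pics/c0.png

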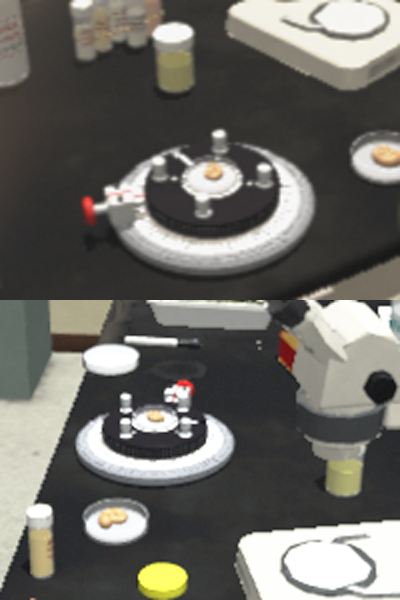

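View pics/scene0.png

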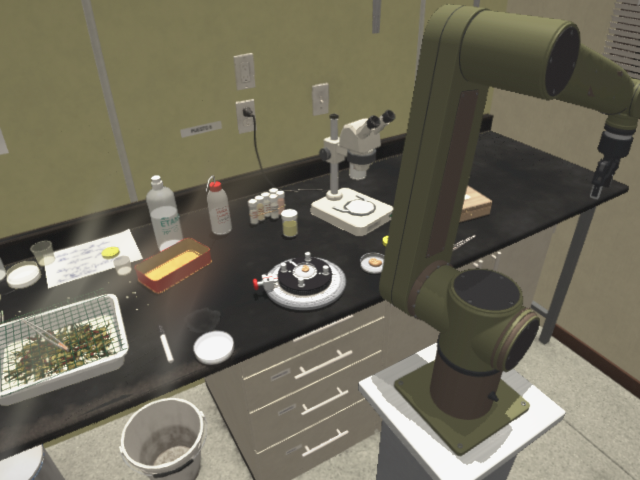

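The scene picture shows the stage at about (305,281) with the meant dish on it. The red knob and lock block are at about (257–275,280). The white mark is near (293,262), between two studs on the far side. The small open dish at (373,264) is a look-alike on the bench, not the one meant. I'll move the wrist camera over the stage.

Emit:
drive_tool:
  rows:
    - [[2.04,-2.28,0,0,0,0],[2.04,-2.28,0,0,0,0],[2.04,-2.28,0,0,0,0],[2.04,-2.28,0,0,0,0],[2.04,-2.28,0,0,0,0],[2.04,-2.28,0,0,0,0],[2.04,-2.28,0,0,0,0],[2.04,-2.28,0,0,0,0],[2.04,-2.28,0,0,0,0],[2.04,-2.28,0,0,0,0],[2.04,-2.28,0,0,0,0],[2.04,-2.28,0,0,0,0]]
  gripper: 0

```text
t: 3.1
position: [0.3297, -0.3038, 0.2316]
orientation: [0.992, 0.123, 0.0, 0.0]
ft_force: [0.4, -0.9, 0.8]
grip_width: -0.0002
grasp_force: 0.0
```

Emit:
drive_tool:
  rows:
    - [[2.04,-2.28,0,0,0,0],[2.04,-2.28,0,0,0,0],[2.04,-2.28,0,0,0,0],[2.04,-2.28,0,0,0,0],[2.04,-2.28,0,0,0,0],[2.04,-2.28,0,0,0,0],[2.04,-2.28,0,0,0,0],[2.04,-2.28,0,0,0,0],[2.04,-2.28,0,0,0,0],[2.04,-2.28,0,0,0,0],[2.04,-2.28,0,0,0,0],[2.04,-2.28,0,0,0,0]]

```text
t: 4.1
position: [0.5004, 0.0215, 0.2316]
orientation: [0.992, 0.123, 0.0, 0.0]
ft_force: [0.6, -0.7, -0.2]
grip_width: 0.0002
grasp_force: 0.0
```

Emit:
drive_tool:
  rows:
    - [[0,0,0,0,0,-0.11],[0,0,0,0,0,-0.11],[0,0,0,0,0,-0.11],[0,0,0,0,0,-0.11],[0,0,0,0,0,-0.11],[0,0,0,0,0,0],[0,0,0,0,0,0]]

```text
t: 4.68
position: [0.4998, 0.0199, 0.2314]
orientation: [0.922, 0.387, 0.0, 0.0]
ft_force: [-0.9, -0.5, 0.3]
grip_width: 0.0001
grasp_force: 0.0
```

```bash
cat > b.py <<'E'
import sys
from h import *
tag=sys.argv[1]
o=observe(); print("t",o["t"],"tcp",o["position"].round(4),"yaw",np.degrees(np.arctan2(*R.from_quat(o["orientation"]).as_matrix()[[1,0],0])).round(2),"F",o["ft_force"].round(2),"grip",o["grip_width"],"q",o["q"].round(2))
s=snapshot("wrist"); cv2.imwrite(f"pics/w{tag}.png",s["img"])
for n,z in dict(index_mark=.044,stud_a=.068,set_line=.044,knob_face=.036,stage_base=0,dish=.047,lock_block=0).items():
    for d in pinpoint(n,"wrist")[:4]:
        if d["conf"]<.25: continue
        print(n,round(d["conf"],2),np.round(d["centre"],1),onplane(s,d["centre"],z)[0].round(4)[:2],depthpt(s,np.clip(d["centre"],0,[639,479]))[0].round(3))
np.savez(f"w{tag}.npz",**{k:v for k,v in s.items()})
E
python3 b.py 1
```

```text
t 4.6833 tcp [0.4998 0.0199 0.2314] yaw 45.49 F [-0.93 -0.52  0.32] grip 0.0001368499807681877 q [-0.07 -0.21  1.98  0.    1.38  0.71]
index_mark 0.63 [318.9  51.3] [0.581 0.1  ] [0.583 0.101 0.021]
stud_a 0.89 [335.9 126.7] [0.5525 0.0536] [0.552 0.054 0.067]
stud_a 0.73 [266.  210.1] [0.4721 0.0461] [0.472 0.046 0.068]
stud_a 0.67 [239.9  49.4] [0.5419 0.1374] [0.542 0.137 0.068]
stud_a 0.58 [174.5 145.7] [0.4597 0.1268] [0.46  0.127 0.069]
set_line 0.68 [200.8  43.4] [0.5234 0.1657] [0.523 0.168 0.036]
dish 0.95 [401.9 308.5] [ 0.4863 -0.1017] [ 0.48  -0.116  0.021]
dish 0.73 [255.1 133.2] [0.5046 0.0919] [0.506 0.091 0.058]
```

View pics/w1.png

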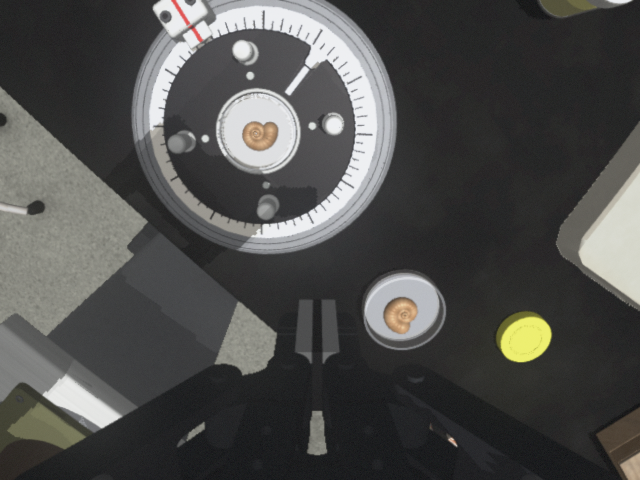

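The wrist picture shows the disc axis at about (258,130), the mark running from (288,93) to (318,51), and the red line at about (187,20). The axis is at (0.5066, 0.0910), the mark at about 7° and the line at about 77.3°. All the radii match the description. I'll push stud_d at (335,125) counter-clockwise by about 70°, setting the fingertip down on its clockwise side.

Emit:
drive_tool:
  rows:
    - [[0,0,0,0,0,0.094],[0,0,0,0,0,0.094],[0,0,0,0,0,0.094],[0,0,0,0,0,0.094],[1.75,0,0,0,0,0],[1.75,0,0,0,0,0],[0,0,0,0,0,0],[0,0,0,0,0,0]]

```text
t: 5.75
position: [0.5318, 0.0343, 0.2311]
orientation: [0.978, 0.209, -0.0, -0.0]
ft_force: [-0.3, -0.7, 0.3]
grip_width: -0.0002
grasp_force: 0.0
```

Emit:
drive_tool:
  rows:
    - [[0,0,2,0,0,0],[0,0,2,0,0,0],[0,0,2,0,0,0],[0,0,2,0,0,0],[0,0,2,0,0,0],[0,0,2,0,0,0],[0,0,2,0,0,0],[0,0,1.5,0,0,0],[0,0,1.0,0,0,0],[0,0,0.5,0,0,0],[0,0,0.3,0,0,0],[0,0,0,0,0,0]]

```text
t: 6.75
position: [0.5318, 0.0341, 0.0584]
orientation: [0.978, 0.209, -0.0, 0.0]
ft_force: [0.2, 1.6, -0.7]
grip_width: 0.0001
grasp_force: 0.0
```

```bash
python3 b.py 2
```

```text
t 6.75 tcp [0.5318 0.0341 0.0584] yaw 24.1 F [ 0.2   1.57 -0.73] grip 8.402137649199212e-05 q [-0.04  0.04  2.05 -0.    1.05  1.11]
index_mark 0.59 [207.3 124.1] [0.5821 0.1003] [0.578 0.105 0.019]
stud_a 0.96 [284.  264.2] [0.5525 0.0553] [0.553 0.055 0.069]
stud_a 0.95 [ 37.7 383.6] [0.4615 0.1273] [0.46  0.128 0.067]
stud_a 0.83 [ 53.4 197.1] [0.5427 0.1362] [0.543 0.136 0.068]
set_line 0.76 [ 14.7 194.7] [0.525  0.1646] [0.513 0.179 0.021]
stage_base 0.56 [197.2 262.4] [0.5063 0.0908] [0.533 0.085 0.053]
stage_base 0.39 [284.5 266. ] [0.5232 0.0483] [0.552 0.055 0.067]
dish 0.9 [510.3 429.9] [ 0.5074 -0.0804] [ 0.56  -0.002  0.128]
dish 0.69 [166.6 303.2] [0.5072 0.0914] [0.514 0.09  0.057]
```

View pics/w2.png

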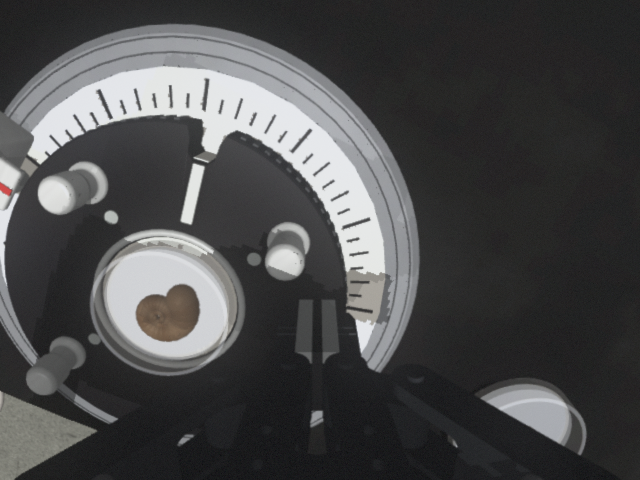

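The picture shows the shut fingertip at (318,300) beside stud_d at (285,262), clear of the dish. The push goes round an arc about the axis at 62 mm radius.

Emit:
drive_tool:
  rows:
    - [[0.433,-0.015,0,0,0,-0.07],[0.433,-0.015,0,0,0,-0.07],[0.433,-0.015,0,0,0,-0.07],[0.433,-0.015,0,0,0,-0.07],[0.433,-0.015,0,0,0,-0.07],[0.433,-0.015,0,0,0,-0.07],[0.433,-0.015,0,0,0,-0.07],[0.433,-0.015,0,0,0,-0.07],[0.433,-0.015,0,0,0,-0.07],[0.433,-0.015,0,0,0,-0.07],[0.433,-0.015,0,0,0,-0.07],[0,0,0,0,0,0]]

```text
t: 8.15
position: [0.5644, 0.0681, 0.0586]
orientation: [0.827, 0.561, 0.0, 0.0]
ft_force: [-1.1, 0.3, 0.5]
grip_width: 0.0001
grasp_force: 0.0
```

```bash
python3 b.py 3
```

```text
t 8.15 tcp [0.5644 0.0681 0.0586] yaw 68.32 F [-1.12  0.35  0.55] grip 6.492404739297978e-05 q [0.03 0.12 1.97 0.   1.06 0.4 ]
index_mark 0.96 [239.9 136.3] [0.5635 0.1419] [0.559 0.141 0.021]
stud_a 0.82 [ 76.  183.6] [0.5109 0.1496] [0.511 0.15  0.068]
stud_a 0.75 [294.9 291.4] [0.5638 0.0866] [0.564 0.087 0.068]
stud_a 0.74 [ 24.8 369.1] [0.4478 0.0936] [0.449 0.094 0.069]
set_line 0.57 [119.1 117.4] [0.5245 0.1656] [0.513 0.169 0.02 ]
stage_base 0.7 [197.5 263.9] [0.5063 0.09  ] [0.531 0.105 0.055]
stage_base 0.58 [ 23.6 365.9] [0.3729 0.0694] [0.447 0.095 0.067]
dish 0.82 [169.  303.9] [0.5075 0.0911] [0.513 0.095 0.057]
```

Emit:
drive_tool:
  rows:
    - [[0.403,-0.013,0,0,0,-0.065],[0.403,-0.013,0,0,0,-0.065],[0.403,-0.013,0,0,0,-0.065],[0.403,-0.013,0,0,0,-0.065],[0.403,-0.013,0,0,0,-0.065],[0.403,-0.013,0,0,0,-0.065],[0.403,-0.013,0,0,0,-0.065],[0.248,-0.005,0,0,0,-0.04],[0,0,0,0,0,0]]

```text
t: 9.3
position: [0.568, 0.0981, 0.0584]
orientation: [0.665, 0.747, 0.0, 0.0]
ft_force: [0.2, -0.7, -0.3]
grip_width: -0.0
grasp_force: 0.0
```

```bash
python3 b.py 4; python3 - <<'E'
import cv2
a=cv2.imread("pics/w4.png")[0:330,0:440]; cv2.imwrite("pics/c4.png",cv2.resize(a,(800,600),interpolation=cv2.INTER_CUBIC))
E
```

```text
t 9.3 tcp [0.568  0.0981 0.0584] yaw 96.62 F [ 0.22 -0.66 -0.32] grip -3.355566698276934e-05 q [ 0.08  0.13  1.95  0.    1.06 -0.04]
index_mark 0.58 [245.2 137.3] [0.5341 0.1624] [0.53  0.16  0.021]
index_mark 0.41 [ 21.  367.3] [0.4324 0.0451] [0.451 0.065 0.067]
stud_a 0.7 [ 24.5 365.2] [0.4535 0.0672] [0.454 0.067 0.068]
stud_a 0.69 [297.7 291.7] [0.5596 0.1141] [0.56  0.115 0.069]
stud_a 0.63 [ 78.6 182.5] [0.4832 0.1448] [0.483 0.145 0.067]
set_line 0.67 [217.9 126.3] [0.5238 0.1653] [0.522 0.165 0.037]
stage_base 0.62 [198.2 259.4] [0.5067 0.0924] [0.52  0.115 0.052]
dish 0.62 [167.6 302.2] [0.5064 0.0921] [0.51  0.098 0.057]
```

View pics/c4.png

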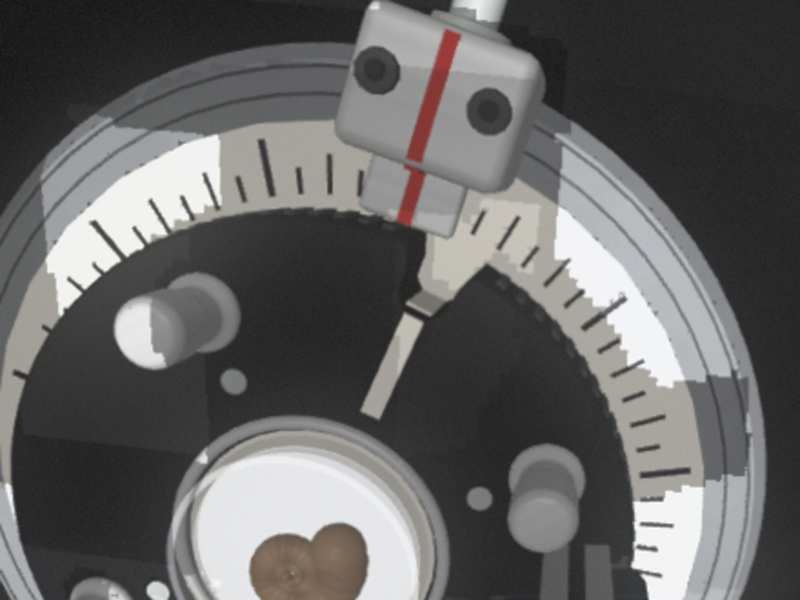

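The crop shows the mark from (371,416) to (418,313) and the red line on the tongue from (416,172) to (405,222). A few degrees remain.

```bash
cat > m.py <<'E'
from h import *
import sys
# manual: tag, mark inner, outer px ; tongue line px
def ang(s,px,z=.044):
    P=onplane(s,px,z); C=np.array([.5066,.091]); D=P[:,:2]-C
    d=D[1]-D[0]; print(D.round(4).tolist(),"pt ang",np.degrees(np.arctan2(D[:,1],D[:,0])).round(2),"line dir",np.degrees(np.arctan2(d[1],d[0])).round(2))
E
python3 - <<'E'
from m import *
s=dict(np.load("w4.npz"))
ang(s,np.array([[371,416],[418,313]])*.55)
ang(s,np.array([[405,222],[416,172]])*.55)
ang(s,np.array([[416,158],[452,32]])*.55,.052)
E
```

```text
[[0.0135, 0.0341], [0.0226, 0.0578]] pt ang [68.34 68.63] line dir 69.06
[[0.0189, 0.076], [0.0206, 0.0859]] pt ang [76.02 76.55] line dir 80.69
[[0.022, 0.0887], [0.027, 0.1113]] pt ang [76.06 76.36] line dir 77.54
```

Emit:
drive_tool:
  rows:
    - [[0.161,-0.002,0,0,0,-0.026],[0.161,-0.002,0,0,0,-0.026],[0.161,-0.002,0,0,0,-0.026],[0.161,-0.002,0,0,0,-0.026],[0.161,-0.002,0,0,0,-0.026],[0,0,0,0,0,0],[0,0,0,0,0,0]]

```text
t: 10.28
position: [0.5665, 0.1061, 0.0583]
orientation: [0.615, 0.788, 0.0, -0.0]
ft_force: [-0.4, -0.0, 0.5]
grip_width: -0.0001
grasp_force: 0.0
```

```bash
python3 b.py 5; python3 - <<'E'
import cv2
a=cv2.imread("pics/w5.png")[30:330,60:460]; cv2.imwrite("pics/c5.png",cv2.resize(a,(800,600),interpolation=cv2.INTER_CUBIC))
E
```

```text
t 10.2833 tcp [0.5665 0.1061 0.0583] yaw 104.05 F [-0.36 -0.01  0.51] grip -0.00013466682885092773 q [ 0.09  0.13  1.95  0.    1.06 -0.15]
index_mark 0.81 [242.6 138.6] [0.5237 0.1648] [0.52  0.161 0.02 ]
stud_a 0.81 [ 26.4 365.6] [0.4577 0.0607] [0.458 0.061 0.068]
stud_a 0.62 [ 79.3 184.6] [0.4766 0.1408] [0.476 0.141 0.067]
stud_a 0.61 [298.2 290.3] [0.5561 0.1215] [0.556 0.122 0.068]
set_line 0.71 [243.3 136.4] [0.5238 0.1656] [0.52  0.163 0.02 ]
knob_face 0.51 [ 24.1 369. ] [0.435  0.0278] [0.457 0.059 0.068]
stage_base 0.67 [200.3 259.8] [0.5075 0.0926] [0.518 0.117 0.052]
stage_base 0.29 [246.  136.2] [0.5186 0.1602] [0.522 0.163 0.021]
dish 0.93 [171.4 303.2] [0.5077 0.0922] [0.51  0.098 0.056]
dish 0.52 [243.9 138. ] [0.5245 0.1655] [0.521 0.162 0.021]
```

View pics/c5.png

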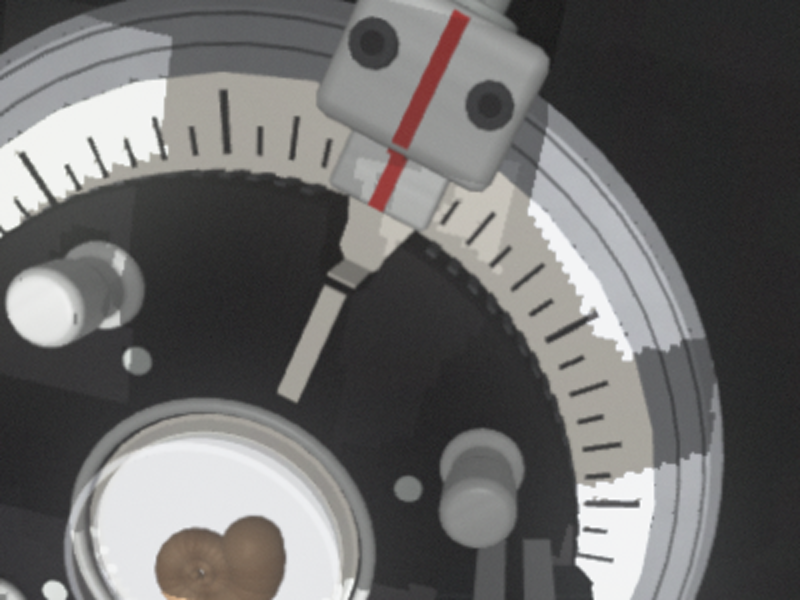

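The crop shows the mark from (289,398) to (334,293), nearly in line with the red line from (377,207) to (398,155).

```bash
python3 - <<'E'
from m import *
s=dict(np.load("w5.npz")); o=[60,30]
ang(s,np.array([[289,398],[334,293]])*.5+o)
ang(s,np.array([[377,207],[398,155]])*.5+o)
ang(s,np.array([[400,146],[461,14]])*.5+o,.052)
E
```

```text
[[0.0091, 0.0356], [0.014, 0.0585]] pt ang [75.72 76.49] line dir 77.71
[[0.0188, 0.0761], [0.0207, 0.0861]] pt ang [76.1 76.5] line dir 79.57
[[0.0217, 0.0882], [0.027, 0.1113]] pt ang [76.18 76.37] line dir 77.12
```

The mark is set to within about 0.5 mm. I'll back the finger off, lift, turn to the lock axis (77°), and go out beyond the knob.

Emit:
drive_tool:
  rows:
    - [[-0.3,0,0,0,0,0],[0,0,-1.5,0,0,0],[0,0,-2.5,0,0,0],[0,0,-2.5,0,0,0],[0,0,-2.5,0,0,0],[0,0,0,0,0,0.094],[0,0,0,0,0,0.094],[0,0,0,0,0,0.094],[0,0,0,0,0,0.094],[0,0,0,0,0,0.094],[0,0,0,0,0,0]]

```text
t: 11.6
position: [0.5673, 0.1027, 0.1483]
orientation: [0.783, 0.623, 0.0, 0.0]
ft_force: [-0.2, -0.3, 0.6]
grip_width: -0.0001
grasp_force: 0.0
```

Emit:
drive_tool:
  rows:
    - [[2.38,-0.93,0,0,0,0],[2.38,-0.93,0,0,0,0],[2.38,-0.93,0,0,0,0],[2.38,-0.93,0,0,0,0],[2.38,-0.93,0,0,0,0],[2.38,-0.93,0,0,0,0],[0,0,0,0,0,0],[0,0,0,0,0,0]]

```text
t: 12.27
position: [0.5445, 0.2554, 0.1482]
orientation: [0.781, 0.625, -0.0, 0.0]
ft_force: [0.4, 0.3, -0.4]
grip_width: 0.0002
grasp_force: 0.0
```

```bash
python3 b.py 6
```

```text
t 12.2667 tcp [0.5445 0.2554 0.1482] yaw 77.34 F [ 0.41  0.28 -0.39] grip 0.00017057278971188304 q [ 0.35  0.08  1.84 -0.    1.22  0.57]
knob_face 0.68 [319.9 270.2] [0.5406 0.2275] [0.541 0.229 0.039]
stage_base 0.98 [317.7 400.8] [0.5091 0.0924] [0.543 0.247 0.184]
dish 0.87 [312.6 442.9] [0.5052 0.093 ] [0.507 0.099 0.053]
```

View pics/w6.png

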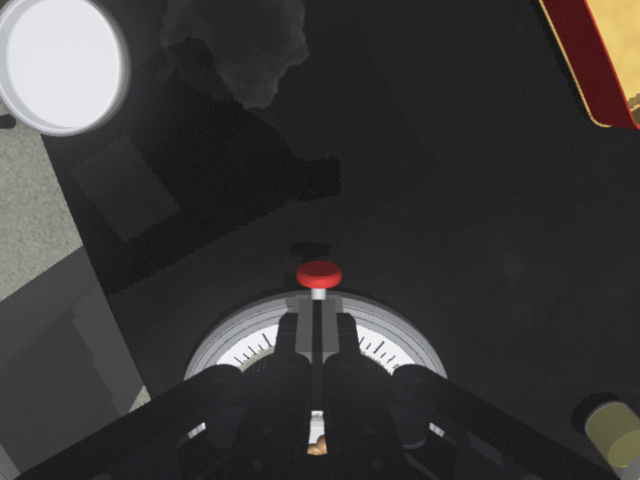

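The picture shows the red knob at (319,272), in line with the fingertip and about 15 mm ahead of its pushing side, with free bench below. I'll descend and push in.

Emit:
drive_tool:
  rows:
    - [[0,0,2,0,0,0],[0,0,2,0,0,0],[0,0,2,0,0,0],[0,0,2,0,0,0],[0,0,2,0,0,0],[0,0,1,0,0,0],[0,0,0.4,0,0,0],[-0.4,0.1,0,0,0,0],[-0.4,0,0,0,0,0],[-0.4,0,0,0,0,0],[0,0,0,0,0,0]]

```text
t: 13.58
position: [0.5439, 0.2421, 0.0358]
orientation: [0.782, 0.623, 0.001, 0.0]
ft_force: [0.1, 0.6, 0.1]
grip_width: -0.0003
grasp_force: 0.0
```

Emit:
drive_tool:
  rows:
    - [[-0.2,0,0,0,0,0],[-0.2,0,0,0,0,0],[-0.2,0,0,0,0,0],[-0.2,0,0,0,0,0],[-0.2,0,0,0,0,0],[0,0,0,0,0,0]]

```text
t: 14.08
position: [0.5412, 0.2328, 0.0348]
orientation: [0.782, 0.623, 0.0, 0.0]
ft_force: [1.0, 2.5, 1.5]
grip_width: -0.0001
grasp_force: 1.1
```

Emit:
drive_tool:
  rows:
    - [[-0.15,0,0,0,0,0],[-0.15,0,0,0,0,0],[-0.15,0,0,0,0,0],[0,0,0,0,0,0]]

```text
t: 14.42
position: [0.5398, 0.2282, 0.0343]
orientation: [0.782, 0.623, -0.0, 0.0]
ft_force: [1.4, 1.6, 1.3]
grip_width: 0.0001
grasp_force: 1.0
```

Emit:
drive_tool:
  rows:
    - [[-0.1,0,0,0,0,0],[-0.1,0,0,0,0,0],[0,0,0,0,0,0]]

```text
t: 14.67
position: [0.5394, 0.2266, 0.0343]
orientation: [0.782, 0.623, 0.0, -0.0]
ft_force: [1.0, 3.1, 1.6]
grip_width: -0.0001
grasp_force: 1.5
```

Emit:
drive_tool:
  rows:
    - [[-0.1,0,0,0,0,0],[-0.1,0,0,0,0,0],[0,0,0,0,0,0]]

```text
t: 14.92
position: [0.5394, 0.2265, 0.0345]
orientation: [0.782, 0.623, 0.002, -0.001]
ft_force: [1.2, 10.0, -1.5]
grip_width: 0.0001
grasp_force: 5.1
```

Emit:
drive_tool:
  rows:
    - [[-0.1,0,0,0,0,0],[0,0,0,0,0,0]]

```text
t: 15.08
position: [0.5394, 0.2264, 0.0345]
orientation: [0.782, 0.623, 0.003, -0.002]
ft_force: [3.0, 14.1, -2.0]
grip_width: -0.0002
grasp_force: 6.8
```

The bolt met a hard stop at 14 N with the TCP 139 mm out, which is the fully-home position (128 + 11). I'll withdraw and check from above.

Emit:
drive_tool:
  rows:
    - [[-0.0,0,0,0,0,0],[0.7,0,0,0,0,0],[1.0,0,0,0,0,0],[1.2,0,0,0,0,0],[0,0,-2,0,0,0],[0,0,-3,0,0,0],[0,0,-3,0,0,0],[0,0,-3,0,0,0],[0,0,-3,0,0,0],[0,0,-3,0,0,0],[0,0,-3,0,0,0]]

```text
t: 16.0
position: [0.5448, 0.252, 0.2353]
orientation: [0.782, 0.623, -0.001, 0.0]
ft_force: [-0.3, 0.4, 0.4]
grip_width: 0.0001
grasp_force: 0.0
```

Emit:
drive_tool:
  rows:
    - [[-2.5,2.5,0,0,0,0],[-3,2.5,0,0,0,0],[-3,2.5,0,0,0,0],[-3,2.5,0,0,0,0],[-3,0,0,0,0,0],[-3,0,0,0,0,0],[-2,0,0,0,0,0],[0,0,0,0,0,0],[0,0,0,0,0,0]]

```text
t: 16.75
position: [0.5991, 0.039, 0.2339]
orientation: [0.783, 0.623, -0.0, -0.0]
ft_force: [0.2, 0.4, -0.3]
grip_width: -0.0
grasp_force: 0.0
```

```bash
python3 b.py 7; python3 - <<'E'
from h import *
s=dict(np.load("w7.npz"))
C=np.array([.507,.0915]);u=np.array([np.cos(np.radians(77)),np.sin(np.radians(77))])
print("face px drawn/home",proj(s,[[*(C+u*r),.036] for r in (.142,.128)]).round(1).tolist())
u0,v0=proj(s,[[*(C+u*.1),.04]])[0].astype(int)
x=min(max(u0-160,0),320);y=min(max(v0-120,0),240); print(x,y)
cv2.imwrite("pics/c7.png",cv2.resize(s["img"][y:y+240,x:x+320],(800,600),interpolation=cv2.INTER_CUBIC))
E
```

```text
t 16.75 tcp [0.5991 0.039  0.2339] yaw 77.0 F [ 0.18  0.44 -0.32] grip -3.5840688811999296e-05 q [-0.02  0.01  1.76  0.    1.37  0.2 ]
index_mark 0.89 [180.2  64.9] [0.5223 0.1651] [0.521 0.166 0.038]
stud_a 0.92 [237.8 222.2] [0.5371 0.0417] [0.537 0.042 0.068]
stud_a 0.9 [231.8 110.8] [0.5561 0.1228] [0.556 0.123 0.067]
stud_a 0.68 [131.2 223.6] [0.4542 0.0598] [0.454 0.06  0.068]
stud_a 0.66 [178.8  63.8] [0.5285 0.1628] [0.515 0.169 0.021]
set_line 0.78 [179.6  63.6] [0.5222 0.1661] [0.618 0.12  0.376]
set_line 0.64 [119.5 111.8] [0.4644 0.144 ] [0.475 0.142 0.067]
dish 0.93 [240.9 360.4] [ 0.4954 -0.0942] [ 0.485 -0.113  0.018]
dish 0.88 [187.1 167. ] [0.5048 0.0898] [0.508 0.091 0.058]
face px drawn/home [[179.7, -27.6], [180.8, -7.7]]
21 0
```

View pics/c7.png

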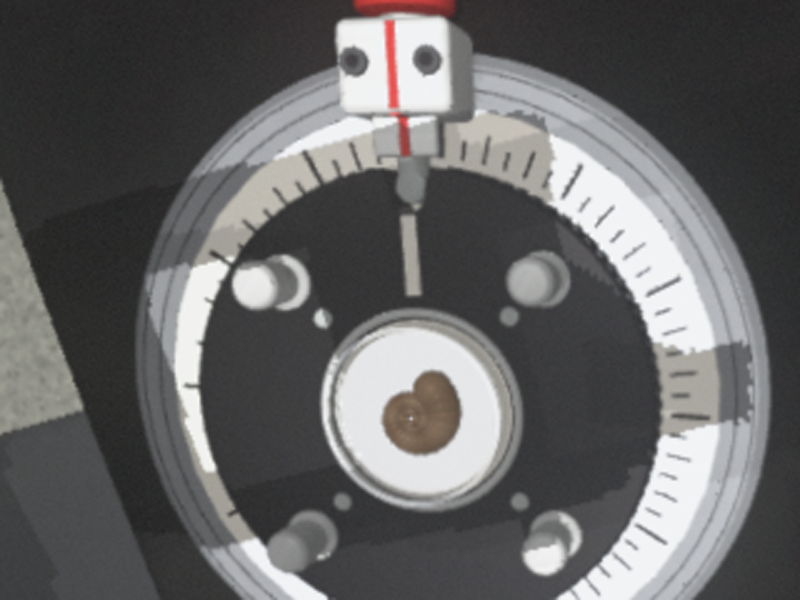

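The crop shows the bolt nose seated in the notch at (412,185) and the knob close up to the block. The mark at (411,255) is in line with the red line at (404,135), and the dish is centred in its ring. The robot is clear of everything.

```bash
python3 -c "
from workcell import *
print(sign_off())"
```

```text
the job is handed in; nothing more can be done
None
```

I turned the disc until the index mark sat within about 0.5 mm of the red line, then pushed the bolt in to its stop (14 N, at the fully-home position). I left the dish untouched and centred in its ring, and handed the job in at about 17 s; no verdict came back.

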